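Bearing check on the ointment mill

ROBOT

A 7-joint arm with a two-finger parallel gripper is mounted at the origin on the work surface. World frame = base frame: x ahead of the robot, y to its left, z up, the work surface at z = 0. Lengths are in m, angles in rad, forces in N, time in s.
With the tool pointing down it reaches from about 0.35 to 0.9 m from the base axis. Payload 8.1 kg.
Tool frame: the origin (TCP) lies on the centre line of the jaws, within the pads' length; the fingertips stand 17 mm ahead of it and the grasp point (between the pads) lies 2 mm behind it; z points along the fingers, y is the direction in which the jaws open and shut (so a half turn about z gives the same grasp; the last joint's range is limited). The gripper opens to 92 mm and grips with 3 to 60 N. Pads are 19 mm wide; open, the fingers measure 130 mm over their backs; the gripper's body (75 mm by 190 mm) begins 47 mm behind the grasp point.
Start: joints at [-1.415, 0.434, 0.025, 1.573, -0.012, 1.134, -0.075], TCP at [0.16, 0.604, 0.244] pointing down, gripper open.
Joint ranges: [-2.62, 2.62], [-0.44, 2.09], [-1.27, 1.32], [0.08, 2.57], [-1.32, 4.46], [0.12, 2], [-2.74, 2.74]. Speed limits (rad/s): [2.22, 2.22, 3.01, 3.01, 3.14, 3.14, 3.14].

INTERFACE

Orientations are given as a rotation vector (axis times angle).
In Python, from cell import arm, imaging, job gives the robot as it stands.
- The arm moves only by the tool jog_arm, never from a script. Its argument "moves" is a list of rows, each an object with "fingers": the closure, from -1 (fully open) to 1 (shut); "xyz": the shift along the tool's x, y, z in cm, a list of three; "angular": the turn, a rotation vector about the tool's x, y, z in rad, a list of three. In form: [{"fingers": fingers, "xyz": [dx, dy, dz], "angular": [ax, ay, az]}, ...]. A call has 1 to 12 rows; each row is the pose to reach, as a shift and turn from the pose commanded when the call began, along the tool's axes at that moment; what a row does not reach only later rows make up. A row lasts 1/8 s, in which the tool goes at most 62.5 mm and 10.7 degrees, less where a joint would pass 70% of its speed; a pose out of reach is approached as far as the arm can. A call with a gripper value outside its range is refused whole. The fingers move at their own pace and stop on an object; "grip_force" is the grip in N (left out, the last holds). Time passes only in rows, so rows that repeat a pose let the fingers close. It gives the time, the measured TCP pose, the force and the opening at its end, in the units of the state.
- arm.observe(): the state, without advancing time (a new reading comes with each control period).
- imaging.get_image(name): name is "side" or "top"; returns the picture (480x640x3 uint8, red, green, blue); there is no depth.
- imaging.camera_params(name): a dict with "fx", "fy", "cx", "cy" (pixels), "rvec" (rotation vector, rad) and "tvec" (3), from world to camera coordinates, as OpenCV has them. Camera axes: x right, y down, z forward; pixel columns grow to the right and rows downward; lengths in m; the calibration is good to about 2 mm. A picture is of the moment at which its call begins. camera_params takes no time and is no camera call.
- job.sign_off(): hands the job in, once; it reports no verdict.
The state is a dict: "clock": time; "joints": joint angles; "dq": joint speeds; "joint_efforts": joint torques, N m; "position": TCP position; "ee_rot": TCP orientation; "force": force on the tool from outside, world axes, zero at the start; "ft_torque": the same for the moment, N m; "width": opening from 0.0 (shut) to 1.0 (fully open).
Only numpy, scipy, OpenCV 4.12 (cv2) and the standard library are available. Lean on these libraries where they do the work, as an engineer would, in place of code of your own. Each camera call takes 0.05 s, during which the arm holds its last target. There are 200 camera calls.

TASK

The front roller of the ointment mill is due for its bearing check. Take the bearing probe (the flat-sided grey instrument) out of the service caddy, leave everything else where it stands, and set its sprung steel tip on the centre of the round measuring stud on the front roller's bearing cap, holding the probe square to the stud's sloping face and pressing lightly, so that the tip is pushed about half way in. Finish while holding it there: keep the grip and the light pressure, do not let go or put the probe down.

Things in the scene. Friction and masses are not known exactly. Their poses are not given: they have to be found in the camera images.
- probe: bearing probe, about 0.2 kg, upright in one of the caddy's 4 sockets, tip down, yaw within 45 degrees of the robot's. Origin: centre of the nose's lower end, z up its axis. Black round nose, 20 mm diameter, z = 0 to 40 mm; above it the grey box body, 34 mm (x) by 26 mm (y), to z = 125 mm: the only rectangular tool there. In the socket the origin is 15 mm above the table. Pulls straight up; clear of the socket after 50 mm
- probe_grip (a point): good place to grip the probe: on its axis, 92 mm above its origin (107 mm above the table while it stands in the caddy, 33 mm below its top), across the flat 26 mm sides (along the probe's y)
- tip_end (a point): middle of the end face of the probe's sprung steel tip (round, 8 mm diameter), on the probe's axis, 8 mm below the probe's origin when the tip is fully out
- tip (a joint): how far the sprung tip is pushed into the nose, m: 0 fully out, 0.008 fully in (nose end then meets the surface). Spring: about 2 N to start it, 3.8 N half way in, 5.6 N fully in
- spot (a point): the spot to press: centre of the measuring stud's flat steel end face (21 mm wide, marked with a dark ring 16 mm across), about 196 mm above the table. z points straight out of the face, which slopes 25 degrees from level, down towards the mill's front. The stud is on top of the left or the right bearing cap of the front roller; the other cap has a thin ball-headed grease nipple instead
- cap_stud: the bearing cap with the measuring stud: aluminium drum, 48 mm diameter, 32 mm wide, at one end of the front roller. Origin: its centre, on the roller's axis, 165 mm above the table; x points to the mill's back, y along the roller. The stud's face is 34 mm from this origin
- cap_nipple: the like cap with the grease nipple (11 mm across), at the front roller's other end, 200 mm away; not to be probed
- mill: three-roll ointment mill, white, fixed; origin at table height, x to its back, y to its left. Spans x -205 to 195 mm, y -130 to 165 mm (grey gear guard). Rollers along y, the front one at x = -100 mm, z = 165 mm. Heights: other caps 189 mm, gear guard 185 mm, white nip guides with bar 221 mm (x = -54 to 7 mm), motor housing 205 mm (x over 65 mm)
- caddy: service caddy, fixed: white block, 180 mm (x) by 200 mm (y), 55 mm high, with four 25 mm sockets at x = +-45, y = +-50 mm, in a grey crate rim 45 mm high, and a parts tray on its +y end (to y = 164 mm). Origin: under the middle of the four sockets, at table height
- torch: pocket torch standing in a caddy socket, round, head 38 mm wide, top 143 mm above the table; leave it
- driver: screwdriver with a round ribbed handle of 31 mm standing in a caddy socket, top 133 mm above the table; leave it
- greaser: small push grease gun, round body 30 mm with a plunger knob, standing in a caddy socket, top 140 mm above the table; leave it
- jar_a: white ointment jar with red lid, 72 mm wide, 82 mm high; origin under its middle; leave it
- jar_b: smaller white jar with red lid, 58 mm wide, 64 mm high, under the mill's apron; leave it
- amber: amber bottle, 52 mm wide, 115 mm high; leave it
- mortar: white porcelain mortar, 104 mm wide, 58 mm high; leave it
Things that resemble listed ones, but are neither listed nor needed, are in the scene too. Leave any orange, purple or turquoise look-alike of the probe alone.

How it is judged:
By the outcome, as a careful person would: the job done as asked, in the order asked, and still so for the second after the job is handed in, while the arm keeps its last pose, push and grip.
It also fails if it takes over 48 s, if anything falls off the work surface, if the arm or the gripper's body presses on something with over 40 N, if the wrist force passes 120 N, or if a joint passes its speed limit or range.

## Working session

There is one attempt and no reset: what is moved stays moved. The work goes in short steps, Python scripts to look and compute and a tool call to move; the robot and the scene stay as the last step left them, time stands still between calls to the robot, and variables do not carry over. Pictures are saved under pics/ and viewed, about 8 in all and at most 12, crops included, and the job is handed in when it is done.

Besides the shell and the picture viewer there is one more tool, called as name([rows], argument=value, ...), one row to a line, values as JSON. jog_arm: Moves the arm, as the interface text tells. Its arguments: {"type":"object","properties":{"moves":{"type":"array"},"grip_force":{"type":"number"}},"required":["moves"]}

```bash
ls; mkdir -p pics; cat > h.py <<'E'
import numpy as np, cv2
from cell import arm, imaging, job
from scipy.spatial.transform import Rotation as R
def cam(n):
    p=imaging.camera_params(n); K=np.array([[p['fx'],0,p['cx']],[0,p['fy'],p['cy']],[0,0,1.]])
    return K,R.from_rotvec(np.ravel(p['rvec'])).as_matrix(),np.ravel(p['tvec'])
def ray(n,u,v):
    K,r,t=cam(n); d=r.T@np.linalg.solve(K,[u,v,1.]); return -r.T@t,d/np.linalg.norm(d)
def onplane(n,u,v,z):
    c,d=ray(n,u,v); return c+d*(z-c[2])/d[2]
def proj(n,P):
    K,r,t=cam(n); q=K@(r@np.asarray(P,float)+t); return q[:2]/q[2]
def tri(a,b):
    (c1,d1),(c2,d2)=ray('top',*a),ray('side',*b)
    s=np.linalg.lstsq(np.c_[d1,-d2],c2-c1,rcond=None)[0]
    p,q=c1+s[0]*d1,c2+s[1]*d2; return (p+q)/2,np.linalg.norm(p-q)
def save(n,f):
    im=imaging.get_image(n); cv2.imwrite(f'pics/{f}.png',im[:,:,::-1]); return im
E
python3 - <<'E'
from h import *
for n in('top','side'):
    save(n,n+'1'); K,r,t=cam(n); print(n,K[0,0],-r.T@t,r[2])
print(arm.observe())
E
```

```text
pics
top 518.9963784181754 [ 0.45411815 -0.00693655  1.42386507] [ 0.03064299  0.0263442  -0.99918316]
side 536.5486755675785 [0.19209352 0.81488045 1.0433895 ] [ 0.25469736 -0.64488361 -0.72059308]
{'clock': 0.1, 'joints': array([-1.41463015,  0.43508843,  0.0249893 ,  1.57400322, -0.01158227,
        1.13395434, -0.07507672]), 'dq': array([-0.00092687, -0.00260992, -0.00157918, -0.0020617 ,  0.00065665,
        0.00154621, -0.00201841]), 'joint_efforts': array([ 2.60604436e-03, -6.69119167e+01,  9.87868309e-01, -3.15149546e+01,
       -6.04677689e-02,  3.73784651e-02,  8.94040204e-05]), 'position': array([0.15988564, 0.60377313, 0.24306502]), 'ee_rot': array([-4.05414541e-01, -3.11529568e+00,  2.05528953e-03]), 'force': array([-0.39425538, -0.02795337, -1.02873795]), 'ft_torque': array([ 0.01745937, -0.01739021, -0.0070718 ]), 'width': 0.9959657933715812}
```

View pics/top1.png

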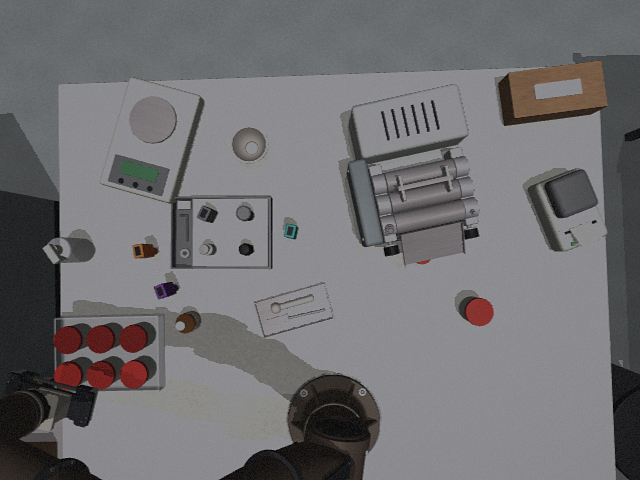

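View pics/side1.png

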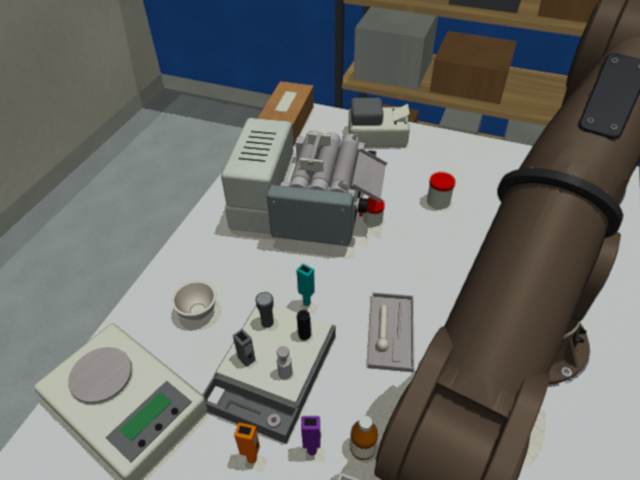

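The top view has the caddy at about (222,232). The rectangular tool is at (207,213), which is (244,345) in the side view. The mill's front roller is at about (430,220) in the top view. Next I'll zoom in on all of these in one mosaic.

```bash
python3 - <<'E'
import cv2,numpy as np
t=cv2.imread('pics/top1.png');s=cv2.imread('pics/side1.png')
c=lambda i,x,y,w,h:cv2.resize(i[y:y+h,x:x+w],(400,300),interpolation=cv2.INTER_CUBIC)
m=np.vstack([np.hstack([c(t,187,195,48,36),c(s,220,315,60,45)]),np.hstack([c(t,368,180,120,90),c(s,300,130,100,75)])])
cv2.imwrite('pics/m1.png',m)
E
```

```text
(no output)
```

View pics/m1.png

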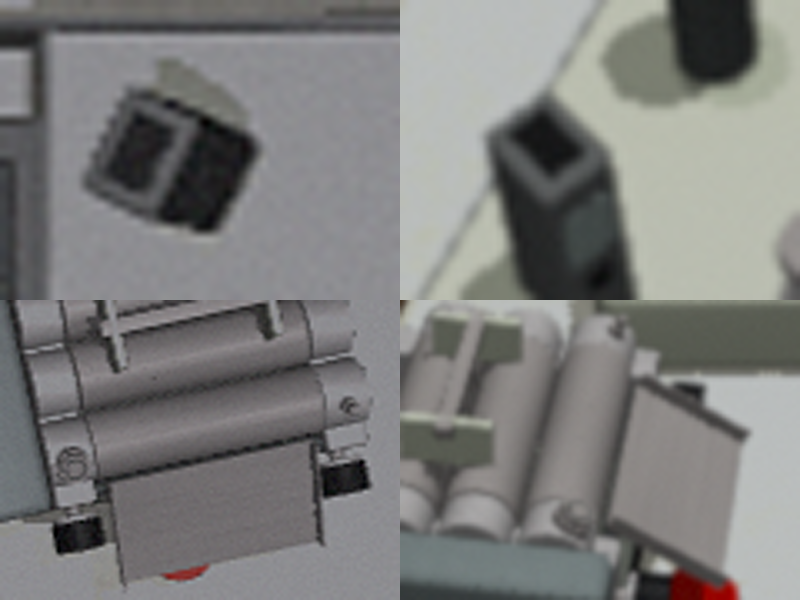

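The mosaic shows the stud, a ringed disc, on the left (+y) cap beside the gear guard. It is at about (389.3,228.6) in top and (443,184.5)−100 = (343,184.5) in side. The right cap has the nipple. The probe's rim corners are also clear.

```bash
python3 - <<'E'
from h import *
t=cv2.imread('pics/top1.png',0);s=cv2.imread('pics/side1.png',0)
P,e=tri((389.3,228.6),(343,184.5)); print('spot tri',P,e,'plane',onplane('top',389.3,228.6,.196),onplane('side',343,184.5,.196))
cs=np.array([(130,92),(197,122),(155,220),(88,185)])/8.333+[187,195]-.44
W=np.array([onplane('top',*c,.14) for c in cs]); print('probe top',W.mean(0),np.linalg.norm(np.diff(W,axis=0),axis=1),[np.degrees(np.arctan2(*(W[j]-W[i])[1::-1])) for i,j in((1,2),(0,3),(0,1),(3,2))])
ss=np.array([(545,95),(605,150),(555,207),(487,135)])-[400,0]; ss=ss/6.667+[220,315]-.43
V=np.array([onplane('side',*c,.14) for c in ss]); print('side',V.mean(0),np.linalg.norm(np.diff(V,axis=0),axis=1)); print(tri(cs.mean(0),ss.mean(0)))
def lines(n,x,y,w,h,z,f=3,mn=15):
    im=cv2.resize(imgs[n][y:y+h,x:x+w],None,fx=f,fy=f,interpolation=cv2.INTER_CUBIC)
    L=cv2.createLineSegmentDetector().detect(im)[0][:,0]/f+[x,y,x,y]
    out=[]
    for l in L:
        a,b=onplane(n,*l[:2],z),onplane(n,*l[2:],z);q=np.hypot(*(l[2:]-l[:2]))
        if q>mn: out.append((round(np.degrees(np.arctan2(*(b-a)[1::-1]))%90,1),round(q),l.round().astype(int).tolist()))
    return sorted(out,key=lambda o:-o[1])
imgs={'top':t,'side':s}
for o in lines('top',345,80,140,190,.18,mn=40):print(o)
print('caddy');[print(o) for o in lines('top',165,190,115,85,.05,mn=40)]
print('probe');[print(o) for o in lines('top',187,195,48,36,.14,f=6,mn=6)]
E
```

```text
spot tri [ 0.50636799 -0.14681185  0.18751884] 0.004269174532684868 plane [ 0.50803096 -0.14521328  0.196     ] [ 0.50123323 -0.13790246  0.196     ]
probe top [0.5619441  0.30854976 0.14      ] [0.02217111 0.03188299 0.0228225 ] [np.float64(155.47838007746103), np.float64(154.37846848021286), np.float64(-115.61060220819354), np.float64(-118.98701599350511)]
side [0.56005913 0.30950306 0.14      ] [0.02814365 0.02367252 0.03421419]
(array([0.56144701, 0.30873176, 0.13808195]), np.float64(0.0014072642537260897))
(np.float64(10.5), 76, [372, 156, 446, 140])
(np.float64(10.6), 73, [442, 148, 371, 163])
(np.float64(10.6), 65, [463, 221, 400, 235])
(np.float64(10.6), 64, [360, 238, 347, 176])
(np.float64(10.2), 48, [352, 109, 362, 156])
(np.float64(10.4), 45, [404, 190, 448, 180])
(np.float64(10.2), 44, [383, 243, 374, 200])
(np.float64(11.2), 43, [404, 96, 362, 106])
caddy
(np.float64(87.9), 79, [191, 195, 270, 195])
(np.float64(88.4), 74, [193, 266, 266, 266])
(np.float64(88.7), 71, [271, 268, 271, 197])
(np.float64(88.6), 70, [272, 198, 272, 269])
(np.float64(88.7), 68, [268, 266, 268, 199])
(np.float64(88.6), 67, [269, 199, 269, 266])
(np.float64(88.4), 65, [171, 268, 172, 203])
(np.float64(88.4), 65, [235, 269, 170, 268])
(np.float64(88.9), 51, [193, 198, 193, 249])
(np.float64(88.3), 47, [240, 199, 193, 199])
(np.float64(88.0), 44, [194, 197, 238, 198])
probe
(np.float64(88.3), 42, [235, 199, 193, 199])
(np.float64(88.1), 31, [194, 198, 225, 198])
(np.float64(0.7), 18, [192, 199, 193, 217])
(np.float64(89.1), 16, [189, 214, 189, 231])
(np.float64(88.7), 14, [193, 217, 193, 231])
(np.float64(60.6), 11, [218, 213, 213, 223])
(np.float64(63.0), 11, [206, 220, 211, 210])
(np.float64(61.2), 9, [204, 222, 197, 218])
(np.float64(61.5), 8, [199, 215, 203, 208])
(np.float64(88.2), 8, [226, 196, 235, 196])
(np.float64(88.7), 7, [191, 209, 191, 201])
(np.float64(81.6), 6, [210, 222, 204, 221])
```

```bash
cat >> h.py <<'E'
def delta(Pw,Rw,base=None):
    "shift (cm) and turn in tool axes from pose base=(p,R) (default measured)"
    o=arm.observe(); p,q=base or (o['position'],R.from_rotvec(o['ee_rot']))
    return (q.inv().apply(np.asarray(Pw)-p)*100).round(2),(q.inv()*Rw).as_rotvec().round(4)
def toolR(z,y):
    z=np.array(z,float);z/=np.linalg.norm(z);y=np.array(y,float);y-=z*(y@z);y/=np.linalg.norm(y)
    return R.from_matrix(np.c_[np.cross(y,z),y,z])
E
python3 - <<'E'
from h import *
o=arm.observe(); q=R.from_rotvec(o['ee_rot']); print(q.as_matrix().round(3))
for yaw in(62,-118):
    a=np.radians(yaw); print(yaw,delta([.5614,.3087,.24],toolR([0,0,-1],[np.cos(a),np.sin(a),0])))
print(proj('side',[.508,-.1452,.196]),proj('top',[.508,-.1452,.196]))
c=lambda i,x,y:cv2.resize(cv2.imread(f'pics/{i}1.png')[y:y+30,x:x+40],(400,300),interpolation=cv2.INTER_CUBIC)
cv2.imwrite('pics/m2.png',np.hstack([c('top',370,213),c('side',323,170)]))
E
```

```text
[[-0.967  0.256 -0.   ]
 [ 0.256  0.967 -0.001]
 [-0.    -0.001 -1.   ]]
62 (array([-46.37, -18.25,   0.34]), array([-0.0013,  0.0003,  0.2299]))
-118 (array([-46.37, -18.25,   0.34]), array([-4.0000e-04, -1.9000e-03, -2.9117e+00]))
[341.34651782 182.06366056] [389.29476023 228.61325804]
```

View pics/m2.png

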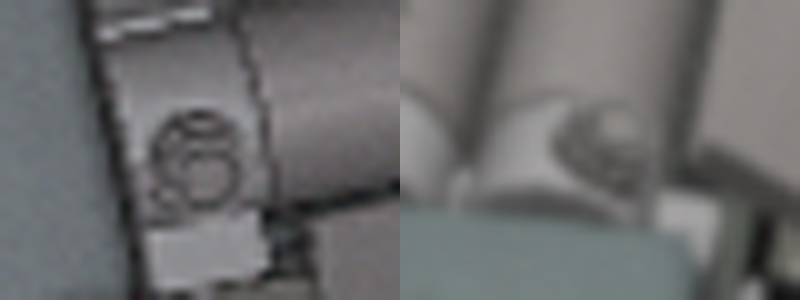

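The left crop shows the stud with an inner ring at about (212,178) in the crop, which is top (390.8,230.3). The side crop shows it at about (344,182), and it's noisy there. I'll average some frames for a cleaner look.

```bash
python3 - <<'E'
from h import *
out=[]
for n,x,y in(('top',378,217),('side',333,172)):
    a=np.mean([imaging.get_image(n).astype(float) for _ in range(6)],0)[y:y+24,x:x+24,1]
    np.save(f'{n}avg',a); lo,hi=np.percentile(a,[1,99]); a=np.clip((a-lo)/(hi-lo)*255,0,255).astype(np.uint8)
    a=cv2.cvtColor(cv2.resize(a,(384,384),interpolation=cv2.INTER_CUBIC),cv2.COLOR_GRAY2BGR)
    for k in range(0,24,4):
        cv2.putText(a,str(x+k),(k*16+8,10),0,.35,(0,255,0));cv2.putText(a,str(y+k),(0,k*16+12),0,.35,(0,255,0))
        a[::8,k*16+8]=(0,255,0); a[k*16+8,::8]=(0,255,0)
    out.append(a)
cv2.imwrite('pics/m3.png',np.hstack(out))
print(tri((390.75,230.35),(344,182)))
E
```

```text
(array([ 0.50315754, -0.14886579,  0.19471274]), np.float64(0.001467325403040402))
```

View pics/m3.png

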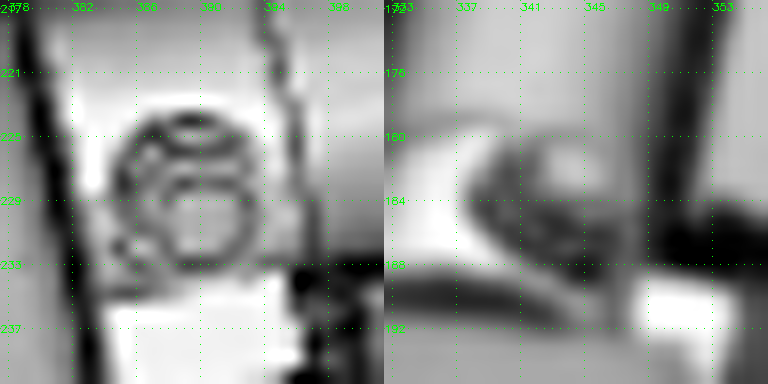

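```bash
python3 - <<'E'
from h import *
yaw=np.radians(10.5); mx=np.array([np.cos(yaw),np.sin(yaw),0]); my=np.array([-mx[1],mx[0],0]); n=np.cos(.4363)*np.array([0,0,1])-np.sin(.4363)*mx
e=np.cross(my,n); th=np.linspace(0,6.28,60)
P=onplane('top',390.3,230.4,.196); print(P)
for v in('top','side'):
    for lab,r,d in(('ring',8,0),('face',10.5,0),('base',10.5,-.010)):
        q=np.array([proj(v,P+d*n+r/1000*(np.cos(a)*my+np.sin(a)*e)) for a in th])-proj(v,P)
        print(v,lab,'u',q[:,0].min().round(1),q[:,0].max().round(1),'v',q[:,1].min().round(1),q[:,1].max().round(1))
    print(v,'spot',proj(v,P),'axis-cap',proj(v,P-.034*n)-proj(v,P))
E
```

```text
[ 0.50371591 -0.14743351  0.196     ]
top ring u -3.4 3.4 v -3.2 3.1
top face u -4.4 4.4 v -4.1 4.1
top base u -5.2 3.6 v -5.7 2.5
top spot [390.3 230.4] axis-cap [-2.71090967 -5.24643108]
side ring u -3.0 2.9 v -2.5 2.5
side face u -3.9 3.9 v -3.3 3.3
side base u -5.6 2.1 v -0.6 5.9
side spot [343.30430516 181.89213851] axis-cap [-5.96667725  8.94399954]
```

```bash
python3 - <<'E'
from h import *
print(tri((389.5,229.3),(343.35,183.0)),tri((390.3,230.4),(343.35,183)),onplane('top',389.5,229.3,.196),onplane('side',343.35,183,.196))
a=np.radians(62); print(delta([.5614,.3087,.24],toolR([0,0,-1],[np.cos(a),np.sin(a),0])))
E
```

```text
(array([ 0.50493375, -0.1464706 ,  0.19296059]), np.float64(0.0032742408625759754)) (array([ 0.50378128, -0.14791058,  0.19208946]), np.float64(0.00019442543162584853)) [ 0.50636508 -0.14563271  0.196     ] [ 0.50225723 -0.14351702  0.196     ]
(array([-46.37, -18.29,   0.37]), array([ 1.000e-04, -0.000e+00,  2.298e-01]))
```

jog_arm([
  {"fingers":-1,"xyz":[-5,-2,0],"angular":[0,0,0.03]},
  {"fingers":-1,"xyz":[-10,-4,0],"angular":[0,0,0.06]},
  {"fingers":-1,"xyz":[-15,-6,0],"angular":[0,0,0.09]},
  {"fingers":-1,"xyz":[-20,-8,0],"angular":[0,0,0.12]},
  {"fingers":-1,"xyz":[-25,-10,0],"angular":[0,0,0.15]},
  {"fingers":-1,"xyz":[-30,-12,0],"angular":[0,0,0.18]},
  {"fingers":-1,"xyz":[-35,-14,0],"angular":[0,0,0.21]},
  {"fingers":-1,"xyz":[-40,-16,0],"angular":[0,0,0.23]},
  {"fingers":-1,"xyz":[-44,-17.5,0],"angular":[0,0,0.23]},
  {"fingers":-1,"xyz":[-46.37,-18.25,0.3],"angular":[0,0,0.23]},
  {"fingers":-1,"xyz":[-46.37,-18.25,0.3],"angular":[0,0,0.23]},
])

```text
clock: 2.08
position: [0.5632, 0.3068, 0.2404]
ee_rot: [0.766, 3.046, -0.002]
force: [-0.0, 0.4, -0.5]
width: 0.999
```

```bash
python3 - <<'E'
from h import *
for uv in((222,195.2),(222,268.3),(271.8,232)): print(onplane('top',*uv,.045))
o=arm.observe();print(o['position'],o['ee_rot'],np.abs(o['dq']).max())
a=np.radians(62); print(delta([.5614,.3087,.105],toolR([0,0,-1],[np.cos(a),np.sin(a),0])))
E
```

```text
[0.61661611 0.28150987 0.045     ]
[0.42109307 0.28562622 0.045     ]
[0.51428534 0.15014835 0.045     ]
[0.56320075 0.30682166 0.24038137] [ 7.65972102e-01  3.04602018e+00 -1.61389753e-03] 0.03893743057632289
(array([ 0.26,  0.09, 13.54]), array([-0.0008,  0.001 , -0.004 ]))
```

jog_arm([
  {"fingers":-1,"xyz":[0.2,0.1,2],"angular":[0,0,0]},
  {"fingers":-1,"xyz":[0.2,0.1,6],"angular":[0,0,0]},
  {"fingers":-1,"xyz":[0.2,0.1,9],"angular":[0,0,0]},
  {"fingers":-1,"xyz":[0.2,0.1,9],"angular":[0,0,0]},
])

```text
clock: 2.58
position: [0.5579, 0.3113, 0.1488]
ee_rot: [-0.757, -3.045, 0.005]
force: [0.8, 0.9, -0.2]
width: 1.004
```

```bash
python3 - <<'E'
from h import *
o=arm.observe();print(o['position'],o['ee_rot'],np.abs(o['dq']).max())
a=np.radians(62); print(delta([.5614,.3087,.105],toolR([0,0,-1],[np.cos(a),np.sin(a),0])))
t,s=save('top','t2'),save('side','s2')
c=lambda i,x,y:cv2.resize(i[y:y+75,x:x+100,::-1],(400,300),interpolation=cv2.INTER_CUBIC)
cv2.imwrite('pics/m4.png',np.hstack([c(t,160,180),c(s,195,300)]))
E
```

```text
[0.55785281 0.31127316 0.14875554] [-0.75700494 -3.04525543  0.00453473] 0.0555780529415497
(array([-0.45, -0.05,  4.37]), array([-0.0037, -0.0028,  0.0014]))
```

View pics/m4.png

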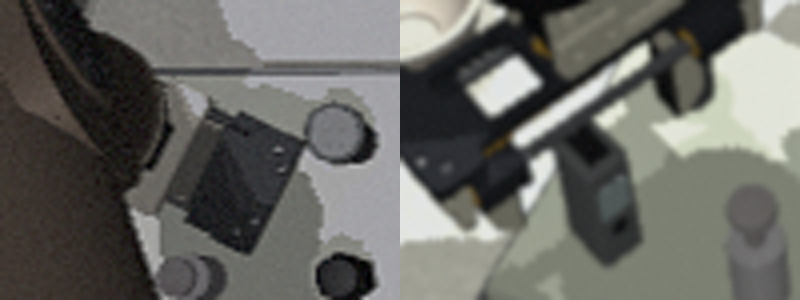

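Top shows the gripper beside the torch and clear of it. Side shows the probe at about (600,190) in the mosaic, between the open fingers. I'll descend and grip.

jog_arm([
  {"fingers":-1,"xyz":[-0.3,0,2],"angular":[0,0,0]},
  {"fingers":-1,"xyz":[-0.3,0,4.3],"angular":[0,0,0]},
  {"fingers":-1,"xyz":[-0.3,0,4.3],"angular":[0,0,0]},
  {"fingers":0.2,"xyz":[-0.3,0,4.3],"angular":[0,0,0]},
  {"fingers":1,"xyz":[-0.3,0,4.3],"angular":[0,0,0]},
  {"fingers":1,"xyz":[-0.3,0,4.3],"angular":[0,0,0]},
  {"fingers":1,"xyz":[-0.3,0,4.3],"angular":[0,0,0]},
  {"fingers":1,"xyz":[-0.3,0,4.3],"angular":[0,0,0]},
  {"fingers":1,"xyz":[-0.3,0,4.3],"angular":[0,0,0]},
  {"fingers":1,"xyz":[-0.3,0,4.3],"angular":[0,0,0]},
], grip_force=35)

```text
clock: 3.92
position: [0.5628, 0.3095, 0.1077]
ee_rot: [-0.76, -3.048, 0.0]
force: [-0.4, -0.1, 0.2]
width: 0.286
```

jog_arm([
  {"fingers":1,"xyz":[-0.3,0,-1],"angular":[0,0,0]},
  {"fingers":1,"xyz":[0,0,-3],"angular":[0,0,0]},
  {"fingers":1,"xyz":[0,0,-6],"angular":[0,0,0]},
  {"fingers":1,"xyz":[0,0,-10],"angular":[0,0,0]},
  {"fingers":1,"xyz":[0,0,-15],"angular":[0,0,0]},
  {"fingers":1,"xyz":[0,0,-20],"angular":[0,0,0]},
  {"fingers":1,"xyz":[0,0,-22],"angular":[0,0,0]},
  {"fingers":1,"xyz":[0,0,-22],"angular":[0,0,0]},
])

```text
clock: 4.92
position: [0.5635, 0.3097, 0.3308]
ee_rot: [0.76, 3.045, 0.006]
force: [-0.1, -0.3, -2.9]
width: 0.278
```

```bash
python3 - <<'E'
from h import *
o=arm.observe();print(o['position'],o['ee_rot'],o['width'],o['force'],np.abs(o['dq']).max())
q=R.from_rotvec(o['ee_rot']); tip=o['position']+q.apply([0,0,.1007]); print(tip,proj('side',tip),q.as_matrix().round(3))
yaw=np.radians(10.5); mx=np.array([np.cos(yaw),np.sin(yaw),0]); n=np.cos(.4363)*np.array([0,0,1])-np.sin(.4363)*mx
S=np.array([.5045,-.1465,.196])
for ya in(60,75,90,100.5):
    a=np.radians(ya); print(ya,delta(S+n*(.1007+.05),toolR(-n,[np.cos(a),np.sin(a),0])))
s=save('side','s3'); u,v=proj('side',tip).astype(int); x,y=max(u-50,0),max(v-75,0); print(x,y)
cv2.imwrite('pics/m5.png',cv2.resize(s[y:y+100,x:x+100,::-1],(600,600),interpolation=cv2.INTER_CUBIC))
E
```

```text
[0.56345228 0.30974262 0.33082501] [0.75970109 3.0450379  0.00563972] 0.2778376739933366 [-0.11249797 -0.27410517 -2.88984538] 0.06188388366989342
[0.56385371 0.31001548 0.23012618] [234.22167905 309.0893468 ] [[-0.883  0.47   0.004]
 [ 0.47   0.883  0.003]
 [-0.002  0.004 -1.   ]]
60 (array([-11.24, -47.01,  -0.35]), array([-0.2652, -0.3409, -0.0137]))
75 (array([-11.24, -47.01,  -0.35]), array([-0.2211, -0.3725, -0.2605]))
90 (array([-11.24, -47.01,  -0.35]), array([-0.176 , -0.3994, -0.4983]))
100.5 (array([-11.24, -47.01,  -0.35]), array([-0.1433, -0.416 , -0.662 ]))
184 234
```

View pics/m5.png

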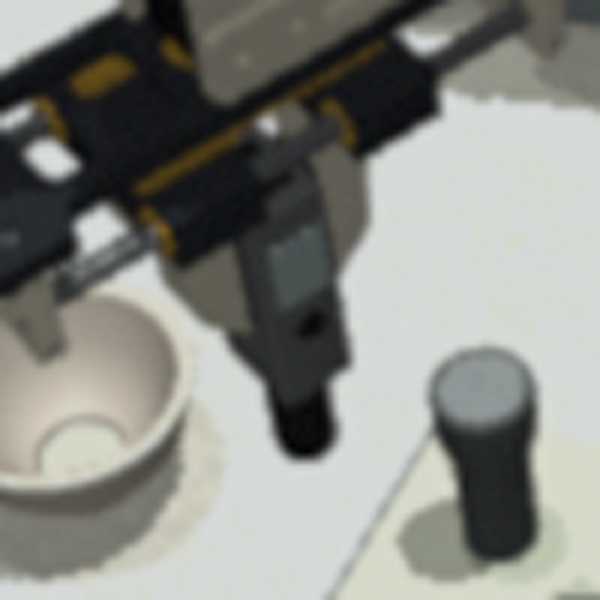

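The probe is held straight. The nose end is at about side (234.5,311), within about 1 mm of the prediction. Moving to the stand-off 50 mm out from the stud.

jog_arm([
  {"fingers":1,"xyz":[-0.5,-2,-1],"angular":[0,0,0]},
  {"fingers":1,"xyz":[-1.5,-6,-2],"angular":[-0.02,-0.03,0]},
  {"fingers":1,"xyz":[-2.5,-11,-3],"angular":[-0.05,-0.06,0]},
  {"fingers":1,"xyz":[-4,-17,-3],"angular":[-0.08,-0.1,0]},
  {"fingers":1,"xyz":[-5.5,-23,-3],"angular":[-0.12,-0.15,0]},
  {"fingers":1,"xyz":[-7,-29,-3],"angular":[-0.16,-0.2,0]},
  {"fingers":1,"xyz":[-8.5,-35,-3],"angular":[-0.2,-0.25,-0.01]},
  {"fingers":1,"xyz":[-10,-41,-3],"angular":[-0.24,-0.3,-0.01]},
  {"fingers":1,"xyz":[-10.8,-45,-2],"angular":[-0.265,-0.341,-0.014]},
  {"fingers":1,"xyz":[-11.24,-47,-0.4],"angular":[-0.265,-0.341,-0.014]},
  {"fingers":1,"xyz":[-11.24,-47,-0.4],"angular":[-0.265,-0.341,-0.014]},
  {"fingers":1,"xyz":[-11.24,-47,-0.4],"angular":[-0.265,-0.341,-0.014]},
])

```text
clock: 6.48
position: [0.441, -0.1577, 0.3316]
ee_rot: [0.643, 2.66, 0.243]
force: [0.8, 0.2, -1.4]
width: 0.285
```

```bash
cat >> h.py <<'E'
yaw=np.radians(10.5); mx=np.array([np.cos(yaw),np.sin(yaw),0]); nrm=np.cos(.4363)*np.array([0,0,1])-np.sin(.4363)*mx
S=np.array([.5045,-.1465,.196])
def st():
    o=arm.observe();q=R.from_rotvec(o['ee_rot']);tip=o['position']+q.apply([0,0,.1007])
    print('clock',o['clock'],'tip',tip.round(4),'side',proj('side',tip).round(1),'top',proj('top',tip).round(1),'tilt err deg',np.degrees(np.arccos(-q.as_matrix()[:,2]@nrm)).round(2),'F',o['force'].round(2),'n.F',(o['force']@nrm).round(2),'dq',np.abs(o['dq']).max().round(3),'w',o['width'].round(3),'j',o['joints'].round(2))
    print('height along n',((tip-S)@nrm).round(4)); return o,q,tip
E
python3 - <<'E'
from h import *
o,q,tip=st()
for h in(.05,.01): print(h,delta(S+nrm*(.1007+h),toolR(-nrm,q.as_matrix()[:,1])))
s=save('side','s4');t=save('top','t4')
c=lambda i,x,y:cv2.resize(i[y:y+100,x:x+67,::-1],(400,600),interpolation=cv2.INTER_CUBIC)
cv2.imwrite('pics/m6.png',np.hstack([c(t,355,180),c(s,315,100)]))
E
```

```text
Traceback (most recent call last):
  File "h.py", line 30, in st
    print('clock',o['clock'],'tip',tip.round(4),'side',proj('side',tip).round(1),'top',proj('top',tip).round(1),'tilt err deg',np.degrees(np.arccos(-q.as_matrix()[:,2]@nrm)).round(2),'F',o['force'].round(2),'n.F',(o['force']@nrm).round(2),'dq',np.abs(o['dq']).max().round(3),'w',o['width'].round(3),'j',o['joints'].round(2))
                                                                                                                                                                                                                                                                                       ^^^^^^^^^^^^^^^^
AttributeError: 'float' object has no attribute 'round'
```

```bash
sed -i "s/o\['width'\].round(3)/round(o['width'],3)/" h.py
python3 - <<'E'
from h import *
s=save('side','s4');t=save('top','t4')
o,q,tip=st()
for h in(.05,.01): print(h,delta(S+nrm*(.1007+h),toolR(-nrm,q.as_matrix()[:,1])))
c=lambda i,x,y:cv2.resize(i[y:y+100,x:x+67,::-1],(400,600),interpolation=cv2.INTER_CUBIC)
cv2.imwrite('pics/m6.png',np.hstack([c(t,355,180),c(s,315,100)]))
E
```

```text
clock 6.575 tip [ 0.4831 -0.1499  0.2405] side [352.2 168.7] top [393.9 238.6] tilt err deg 0.27 F [ 0.61  0.69 -2.28] n.F -2.37 dq 0.003 w 0.28 j [-0.38 -0.19  0.69  2.11 -0.12  0.79  1.48]
height along n 0.0495
0.05 (array([-0.07, -0.03, -0.05]), array([-0.0038, -0.0027, -0.    ]))
0.01 (array([-0.09, -0.01,  3.95]), array([-0.0038, -0.0027, -0.    ]))
```

View pics/m6.png

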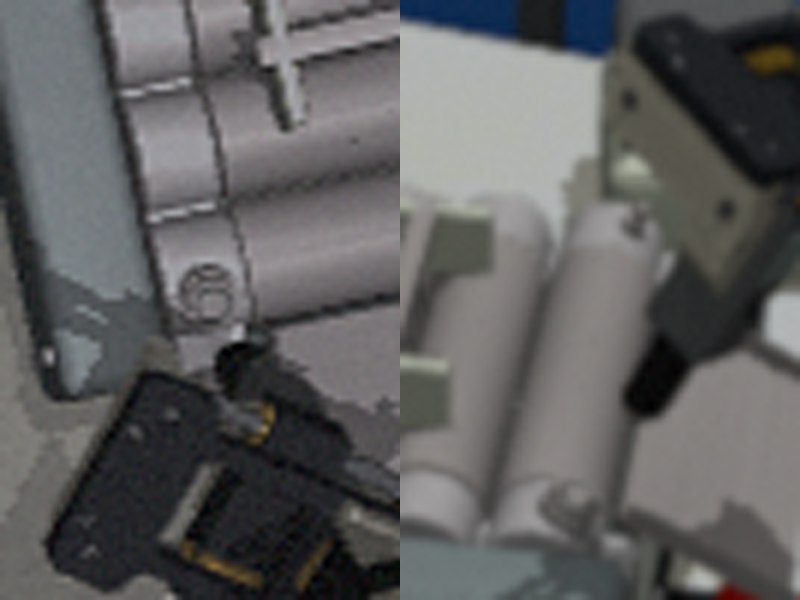

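Both views show the stud and the nose. The stud is at about (205,292) in the left mosaic, and the nose end is at about (640,405) in the right mosaic and (240,350) in the left one. I'll compare the nose's predicted and seen extents to get each camera's local bias, then correct the stud rays with it.

```bash
python3 - <<'E'
from h import *
o,q,tip=st(); O=tip-q.apply([0,0,.008]); M=q.as_matrix(); th=np.linspace(0,6.28,90)
for v,f in(('top','t4'),('side','s4')):
    rim=np.array([proj(v,O+.01*(np.cos(a)*M[:,0]+np.sin(a)*M[:,1])) for a in th]); tp=np.array([proj(v,tip+.004*(np.cos(a)*M[:,0]+np.sin(a)*M[:,1])) for a in th])
    print(v,'rim u',rim[:,0].min().round(1),rim[:,0].max().round(1),'v',rim[:,1].min().round(1),rim[:,1].max().round(1),'tip u',tp[:,0].min().round(1),tp[:,0].max().round(1),'v',tp[:,1].min().round(1),tp[:,1].max().round(1))
    g=cv2.imread(f'pics/{f}.png').max(2); x,y=(388,232) if v=='top' else (348,155)
    print(x,y);print(g[y:y+14,x:x+18])
print(proj('side',[.505,-.1465,.196]))
E
```

```text
clock 6.575 tip [ 0.4831 -0.1499  0.2405] side [352.2 168.7] top [393.9 238.6] tilt err deg 0.27 F [ 0.61  0.69 -2.28] n.F -2.37 dq 0.003 w 0.28 j [-0.38 -0.19  0.69  2.11 -0.12  0.79  1.48]
height along n 0.0495
top rim u 390.2 399.0 v 235.9 244.0 tip u 392.2 395.6 v 237.0 240.2
388 232
[[ 96 127 129 121  95 104 119 117 100  67  87  78  83  81  68  66  52  37]
 [ 69  51  50  64 102 114  94  90  75  62  68  42  37  36  41  38  44  56]
 [ 72  81  85  92  97 102 148 147  39  45  49  53  45  64  72  97 107 115]
 [ 75  85  97 119 121 131 169 149  60  60  59  47  72 105 124 126 117 123]
 [124 120 116 115 119 135 162 120  68  85  83  65  51  91 124 120 124 122]
 [125 122 114 110  86  54   8   6  17  39  55  43  51  94 126 121 120 122]
 [122 116 114  76   4  11  13  16  19  21  20  33  60  97 121 120 123 122]
 [124 125 105  32  21   7  31  21  14  24  36  49  52  63  98 126 123 123]
 [124 125 115  30  18  26  20  26  28  50  54  38  46  54  83  75  94 123]
 [ 89  85  69  10  21  20  19  27  30  44  44  47  45  53  68  76  80  74]
 [ 56  73  74  36  26   8  21  31  41  39  41  46  45  40  45
[... 695 characters left out ...]
31 128 123 118 110  96  69  37  10   8  11  10  10  10  14  31  52  70]
 [129 126 122 115 106  87  53  20  10  14  11  11   7   7  15  49  90 116]
 [128 124 119 113 101  74  35  13  13  11  10   8   8   9  34  79 121 135]
 [127 123 117 109  90  51  20   6  12  11  12   8  10  22  60 105 131 136]
 [126 122 114 101  66  28  10  11  11   9  12  12  13  48  92 124 135 135]
 [126 120 114  96  52  14  12   8   9  11   6  10  34  79 118 135 135 134]
 [124 119 112  94  48  12  11  13  10   9  11  23  59 105 131 135 136 134]
 [124 117 110  94  56  25  11   9   5   6  16  47  90 124 136 136 135 134]
 [123 117 110  96  71  43  24  14  11  13  40  82 120 134 136 135 134 133]]
[342.68246509 182.00926537]
```

```bash
python3 - <<'E'
from h import *
o,q,tip=st(); M=q.as_matrix(); th=np.linspace(0,6.28,120)
print('M',M.round(3).tolist())
g=cv2.imread('pics/s4.png').max(2); print(g[166:174,346:366])
# observed nose silhouette points by half-level crossing along rows; predicted from cylinder hull
pts=np.array([proj('side',tip-q.apply([0,0,.008+h])+.01*(np.cos(a)*M[:,0]+np.sin(a)*M[:,1])) for h in(0,.04) for a in th],np.float32)
tp=np.array([proj('side',tip-q.apply([0,0,h])+.004*(np.cos(a)*M[:,0]+np.sin(a)*M[:,1])) for h in(0,.008) for a in th],np.float32)
H=cv2.convexHull(pts)
m=np.zeros((480*8,640*8),np.uint8); cv2.fillPoly(m,[np.int32((H[:,0]+.5)*8)],255)
for r in range(157,172):
    x=np.where(m[int((r+.5)*8)])[0]/8-.5; row=g[r].astype(float); k=np.where(row[345:366]<65)[0]+345
    if len(k) and len(x):
        a,b=k[0],k[-1]; L=a-(65-row[a])/(row[a-1]-row[a]); Rr=b+(65-row[b])/(row[b+1]-row[b]); print(r,'pred',x[0].round(1),x[-1].round(1),'obs',L.round(1),Rr.round(1))
    elif len(x): print(r,'pred',x[0],x[-1])
E
```

```text
clock 6.575 tip [ 0.4831 -0.1499  0.2405] side [352.2 168.7] top [393.9 238.6] tilt err deg 0.27 F [ 0.61  0.69 -2.28] n.F -2.37 dq 0.003 w 0.28 j [-0.38 -0.19  0.69  2.11 -0.12  0.79  1.48]
height along n 0.0495
M [[-0.818, 0.401, 0.412], [0.469, 0.88, 0.075], [-0.332, 0.254, -0.908]]
[[131 129 124 119 112  94  48  12  11  13  10   9  11  23  59 105 131 135
  136 134]
 [132 128 124 117 110  94  56  25  11   9   5   6  16  47  90 124 136 136
  135 134]
 [131 126 123 117 110  96  71  43  24  14  11  13  40  82 120 134 136 135
  134 133]
 [130 127 122 115 107  96  79  60  45  42  47  60  82 115 132 135 136 134
  134 134]
 [129 125 120 112 104  93  80  63  63  85 101 113 120 131 135 135 135 135
  133 135]
 [129 125 120 112 102  90  79  69  85 116 128 132 133 134 135 135 134 134
  133 134]
 [129 123 117 109  99  86  73  72  93 126 133 135 134 134 135 135 134 132
  132 132]
 [128 123 115 107  98  84  72  75 100 128 135 133 134 134 134 134 134 133
  132 133]]
157 pred 354.8 365.1 obs 355.6 354.0
158 pred 354.1 364.4 obs 355.2 358.5
159 pred 353.5 363.8 obs 354.6 372.7
160 pred 352.8 363.1 obs 354.1 364.7
161 pred 352.1 362.4 obs 353.6 363.4
162 pred 351.5 361.8 obs 353.2 362.7
163 pred 350.9 361.1 obs 352.6 362.1
164 pred 350.2 360.4 obs 352.0 361.4
165 pred 349.9 359.8 obs 351.7 360.7
166 pred 350.1 359.1 obs 351.6 360.1
167 pred 350.6 358.4 obs 351.8 359.4
168 pred 351.5 357.8 obs 352.2 358.6
169 pred 353.0 357.0 obs 352.7 357.2
```

```bash
python3 - <<'E'
from h import *
for a in((389.05,228.65),(389.85,229.75),(389.45,229.2)):
    print(a,tri(a,(342.1,182.6)),onplane('top',*a,.196),onplane('side',342.1,182.6,.196))
E
```

```text
(389.05, 228.65) (array([ 0.50703746, -0.14506836,  0.19471515]), np.float64(0.0019903149566945374)) [ 0.50792927 -0.14462186  0.196     ] [ 0.50561151 -0.14390935  0.196     ]
(389.85, 229.75) (array([ 0.50588665, -0.14649992,  0.19385532]), np.float64(0.0010873006781264394)) [ 0.50527978 -0.14642287  0.196     ] [ 0.50561151 -0.14390935  0.196     ]
(389.45, 229.2) (array([ 0.50646267, -0.14578524,  0.19428237]), np.float64(0.0004519699662709523)) [ 0.50660446 -0.14552241  0.196     ] [ 0.50561151 -0.14390935  0.196     ]
```

```bash
sed -i "s/^S=.*/S=np.array([.5063,-.1455,.195])/" h.py; python3 - <<'E'
from h import *
o,q,tip=st()
print(delta(S+nrm*(.1007+.008),toolR(-nrm,q.as_matrix()[:,1])))
E
```

```text
clock 6.575 tip [ 0.4831 -0.1499  0.2405] side [352.2 168.7] top [393.9 238.6] tilt err deg 0.27 F [ 0.61  0.69 -2.28] n.F -2.37 dq 0.003 w 0.28 j [-0.38 -0.19  0.69  2.11 -0.12  0.79  1.48]
height along n 0.0512
(array([-0.15,  0.12,  4.32]), array([-0.0038, -0.0027, -0.    ]))
```

jog_arm([
  {"fingers":1,"xyz":[-0.15,0.12,1],"angular":[-0.004,-0.003,0]},
  {"fingers":1,"xyz":[-0.15,0.12,2.5],"angular":[-0.004,-0.003,0]},
  {"fingers":1,"xyz":[-0.15,0.12,3.8],"angular":[-0.004,-0.003,0]},
  {"fingers":1,"xyz":[-0.15,0.12,4.3],"angular":[-0.004,-0.003,0]},
  {"fingers":1,"xyz":[-0.15,0.12,4.3],"angular":[-0.004,-0.003,0]},
  {"fingers":1,"xyz":[-0.15,0.12,4.3],"angular":[-0.004,-0.003,0]},
])

```text
clock: 7.32
position: [0.4609, -0.1548, 0.2938]
ee_rot: [0.642, 2.655, 0.247]
force: [-0.3, -0.2, -2.1]
width: 0.278
```

```bash
python3 - <<'E'
from h import *
o,q,tip=st(); M=q.as_matrix(); print('S',proj('side',S),delta(S+nrm*.1087,toolR(-nrm,M[:,1])))
s=np.mean([imaging.get_image('side').astype(float) for _ in range(4)],0); cv2.imwrite('pics/s5.png',s[:,:,::-1])
t=save('top','t5')
c=lambda i,x,y:cv2.resize(np.uint8(i[y:y+40,x:x+27,::-1]),(400,600),interpolation=cv2.INTER_CUBIC)
cv2.imwrite('pics/m7.png',np.hstack([c(t,378,214),c(s,332,158)]))
E
```

```text
clock 7.325 tip [ 0.5029 -0.1471  0.2026] side [343.6 180. ] top [390.5 230.6] tilt err deg 0.06 F [-0.26 -0.21 -2.12] n.F -1.79 dq 0.005 w 0.278 j [-0.43 -0.1   0.77  2.16 -0.23  0.68  1.6 ]
height along n 0.0084
S [342.03783316 182.45697601] (array([0.04, 0.08, 0.04]), array([ 0.0001,  0.0011, -0.    ]))[ WARN:0@8.145] global loadsave.cpp:1063 imwrite_ Unsupported depth image for selected encoder is fallbacked to CV_8U.
```

View pics/m7.png

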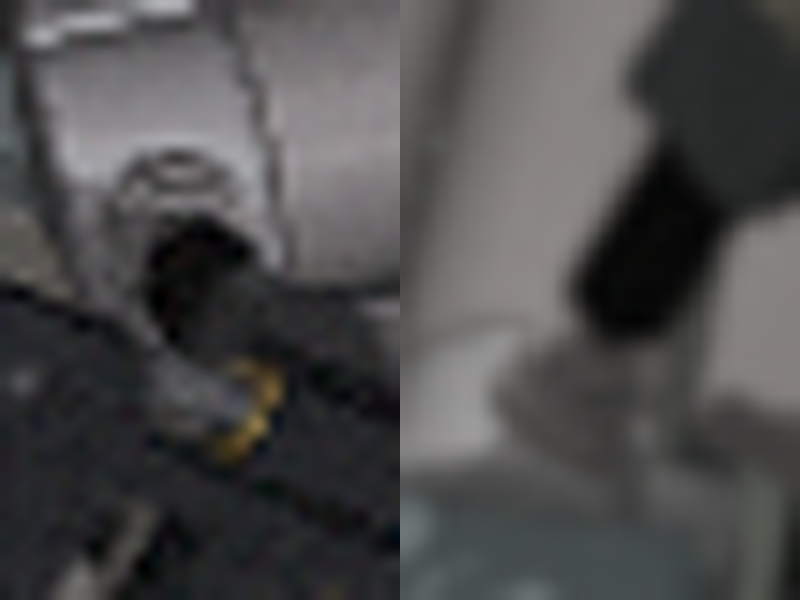

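The top crop shows the nose covering the stud's front part: nose end at about (200,270), with the stud's arc behind it at (178,185). The side crop shows the nose end at about (635,310), just above the stud. I'll re-measure the nose bias here before pressing.

```bash
python3 - <<'E'
from h import *
o,q,tip=st(); M=q.as_matrix(); th=np.linspace(0,6.28,120)
for v,f in(('side','s5'),('top','t5')):
    g=cv2.imread(f'pics/{f}.png').max(2).astype(float)
    pts=np.array([proj(v,tip-q.apply([0,0,.008+h])+.01*(np.cos(a)*M[:,0]+np.sin(a)*M[:,1])) for h in(0,.04) for a in th],np.float32)
    m=np.zeros((480*8,640*8),np.uint8); cv2.fillPoly(m,[np.int32((cv2.convexHull(pts)[:,0]+.5)*8)],255)
    lo=int(pts[:,1].min()); rows=range(170,184) if v=='side' else range(lo-1,lo+8)
    for r in rows:
        x=np.where(m[int((r+.5)*8)])[0]/8-.5; th_=60 if v=='side' else 50
        u=int(tip[0]*0+proj(v,tip)[0]); k=np.where(g[r,u-8:u+14]<th_)[0]+u-8
        ob=''
        if len(k): a=k[0]; ob=(round(a-(th_-g[r,a])/(g[r,a-1]-g[r,a]),1)); b=k[-1]; ob=(ob,round(b+(th_-g[r,b])/(g[r,b+1]-g[r,b]),1))
        print(v,r,'pred',x[[0,-1]].round(1) if len(x) else None,'obs',ob)
E
```

```text
clock 7.575 tip [ 0.5028 -0.1471  0.2026] side [343.7 180. ] top [390.5 230.7] tilt err deg 0.07 F [ 0.81 -0.28 -2.54] n.F -2.62 dq 0.003 w 0.278 j [-0.43 -0.1   0.77  2.16 -0.23  0.68  1.6 ]
height along n 0.0084
side 170 pred [345.2 355.4] obs (np.float64(346.9), np.float64(350.5))
side 171 pred [344.6 354.6] obs (np.float64(346.3), np.float64(358.8))
side 172 pred [344. 354.] obs (np.float64(345.8), np.float64(354.7))
side 173 pred [343.2 353.2] obs (np.float64(345.2), np.float64(353.7))
side 174 pred [342.6 352.6] obs (np.float64(344.5), np.float64(353.1))
side 175 pred [342.  351.9] obs (np.float64(343.9), np.float64(352.8))
side 176 pred [341.4 351.2] obs (np.float64(343.4), np.float64(352.4))
side 177 pred [341.4 350.5] obs (np.float64(343.2), np.float64(352.1))
side 178 pred [341.8 349.9] obs (np.float64(343.5), np.float64(351.6))
side 179 pred [342.6 349.1] obs (np.float64(344.0), np.float64(351.1))
side 180 pred [343.8 348.5] obs (np.float64(344.2), np.float64(350.2))
side 181 pred None obs (np.float64(344.7), np.float64(347.1))
side 182 pred None obs 
side 183 pred None obs 
top 226 pred None obs 
top 227 pred None obs 
top 228 pred [390.5 392.5] obs (np.float64(388.9), np.float64(391.3))
top 229 pred [388.4 394.2] obs (np.float64(388.6), np.float64(393.2))
top 230 pred [387.5 395. ] obs (np.float64(387.5), np.float64(394.4))
top 231 pred [387.  395.5] obs (np.float64(387.2), np.float64(394.5))
top 232 pred [386.9 396. ] obs (np.float64(387.2), np.float64(393.7))
top 233 pred [386.9 396.6] obs (np.float64(386.4), np.float64(404.2))
top 234 pred [387.2 397.1] obs (np.float64(384.2), np.float64(401.2))
```

jog_arm([
  {"fingers":1,"xyz":[0.04,0.07,0.2],"angular":[0,0.001,0]},
  {"fingers":1,"xyz":[0.04,0.07,0.4],"angular":[0,0.001,0]},
  {"fingers":1,"xyz":[0.04,0.07,0.5],"angular":[0,0.001,0]},
  {"fingers":1,"xyz":[0.04,0.07,0.5],"angular":[0,0.001,0]},
  {"fingers":1,"xyz":[0.04,0.07,0.5],"angular":[0,0.001,0]},
])

```text
clock: 8.2
position: [0.4628, -0.1535, 0.289]
ee_rot: [0.642, 2.657, 0.247]
force: [0.6, 0.4, -1.4]
width: 0.28
```

```bash
cat >> h.py <<'E'
def fav(k=8):
    F=[]
    for _ in range(k): imaging.get_image('side'); F.append(arm.observe()['force'])
    F=np.array(F); print('Fn mean',(F@nrm).mean().round(2),'sd',(F@nrm).std().round(2),'F',F.mean(0).round(2))
E
python3 - <<'E'
from h import *
fav(); o,q,tip=st(); print(delta(S+nrm*(.1007-.004),toolR(-nrm,q.as_matrix()[:,1])))
E
```

```text
Fn mean -1.61 sd 0.47 F [ 0.03 -0.29 -1.78]
clock 8.6 tip [ 0.5046 -0.1457  0.1977] side [342.7 181.7] top [389.7 230. ] tilt err deg 0.02 F [-0.05 -0.34 -1.45] n.F -1.26 dq 0.001 w 0.28 j [-0.43 -0.09  0.78  2.17 -0.25  0.67  1.62]
height along n 0.0032
(array([-0.03,  0.02,  0.72]), array([-0.0001, -0.0004, -0.    ]))
```

jog_arm([
  {"fingers":1,"xyz":[-0.02,0.01,0.1],"angular":[0,0,0]},
  {"fingers":1,"xyz":[-0.02,0.01,0.2],"angular":[0,0,0]},
  {"fingers":1,"xyz":[-0.02,0.01,0.2],"angular":[0,0,0]},
  {"fingers":1,"xyz":[-0.02,0.01,0.2],"angular":[0,0,0]},
])

```text
clock: 9.1
position: [0.4639, -0.1534, 0.2873]
ee_rot: [0.642, 2.656, 0.247]
force: [-0.6, 0.5, 0.5]
width: 0.282
```

```bash
python3 - <<'E'
from h import *
fav(); st()
E
```

```text
Fn mean 1.04 sd 0.24 F [-1.19 -0.05  0.6 ]
clock 9.5 tip [ 0.5057 -0.1456  0.196 ] side [342.3 182.2] top [389.5 229.6] tilt err deg 0.02 F [-0.13 -0.72  0.73] n.F 0.77 dq 0.002 w 0.282 j [-0.44 -0.08  0.78  2.17 -0.26  0.67  1.63]
height along n 0.0012
```

jog_arm([
  {"fingers":1,"xyz":[0,0,0.1],"angular":[0,0,0]},
  {"fingers":1,"xyz":[0,0,0.2],"angular":[0,0,0]},
  {"fingers":1,"xyz":[0,0,0.2],"angular":[0,0,0]},
  {"fingers":1,"xyz":[0,0,0.2],"angular":[0,0,0]},
])

```text
clock: 10.0
position: [0.4647, -0.1532, 0.2855]
ee_rot: [0.642, 2.656, 0.247]
force: [-1.7, -0.0, 1.2]
width: 0.282
```

```bash
python3 - <<'E'
from h import *
fav(); st()
E
```

```text
Fn mean 1.76 sd 0.34 F [-1.26 -0.41  1.33]
clock 10.4 tip [ 0.5065 -0.1454  0.1942] side [341.9 182.7] top [389.3 229.3] tilt err deg 0.02 F [-0.52 -0.97  1.21] n.F 1.38 dq 0.001 w 0.281 j [-0.44 -0.08  0.79  2.17 -0.27  0.67  1.63]
height along n -0.0008
```

```bash
python3 - <<'E'
from h import *
o,q,tip=st(); M=q.as_matrix(); th=np.linspace(0,6.28,120)
A=[]
for v in('side','top'):
    im=np.mean([imaging.get_image(v).astype(float) for _ in range(4)],0); np.save(v+'6',im); g=im.max(2)
    x,y=(332,158) if v=='side' else (378,214); A.append(cv2.resize(np.uint8(im[y:y+40,x:x+27,::-1]),(400,600),interpolation=cv2.INTER_CUBIC))
    pts=np.array([proj(v,tip-q.apply([0,0,.004+h])+.01*(np.cos(a)*M[:,0]+np.sin(a)*M[:,1])) for h in(0,.04) for a in th],np.float32)
    print(v,'O pred',proj(v,tip-q.apply([0,0,.004])))
    m=np.zeros((480*8,640*8),np.uint8); cv2.fillPoly(m,[np.int32((cv2.convexHull(pts)[:,0]+.5)*8)],255)
    for r in (range(174,186) if v=='side' else range(225,234)):
        xx=np.where(m[int((r+.5)*8)])[0]/8-.5; t_=60 if v=='side' else 50
        u=int(proj(v,tip)[0]); k=np.where(g[r,u-8:u+14]<t_)[0]+u-8; ob=''
        if len(k): a=k[0]; b=k[-1]; ob=(float(round(a-(t_-g[r,a])/(g[r,a-1]-g[r,a]),1)),float(round(b+(t_-g[r,b])/(g[r,b+1]-g[r,b]),1)))
        print(v,r,'pred',xx[[0,-1]].round(1) if len(xx) else None,'obs',ob)
cv2.imwrite('pics/m8.png',np.hstack(A))
E
```

```text
clock 10.4 tip [ 0.5065 -0.1454  0.1942] side [341.9 182.7] top [389.3 229.3] tilt err deg 0.02 F [-0.52 -0.97  1.21] n.F 1.38 dq 0.001 w 0.281 j [-0.44 -0.08  0.79  2.17 -0.27  0.67  1.63]
height along n -0.0008
side O pred [342.65576068 181.63322689]
side 174 pred [342.6 352.6] obs (344.7, 354.6)
side 175 pred [342. 352.] obs (344.0, 353.1)
side 176 pred [341.4 351.2] obs (343.4, 352.5)
side 177 pred [340.6 350.6] obs (342.7, 352.1)
side 178 pred [340. 350.] obs (342.0, 351.7)
side 179 pred [339.4 349.2] obs (341.5, 351.1)
side 180 pred [338.9 348.6] obs (341.3, 350.3)
side 181 pred [339.  347.9] obs (341.3, 349.7)
side 182 pred [339.4 347.2] obs (341.3, 348.6)
side 183 pred [340.2 346.6] obs (341.8, 347.8)
side 184 pred [341.6 345.9] obs (342.8, 347.3)
side 185 pred None obs 
top O pred [389.65929019 229.9051799 ]
top 225 pred None obs 
top 226 pred [388.8 391. ] obs 
top 227 pred [387.  392.8] obs (380.5, 391.2)
top 228 pred [386.  393.5] obs (380.7, 392.5)
top 229 pred [385.6 394. ] obs (380.7, 393.5)
top 230 pred [385.4 394.5] obs (380.9, 394.2)
top 231 pred [385.5 395.1] obs (385.5, 395.2)
top 232 pred [385.9 395.6] obs (382.1, 397.7)
top 233 pred [386.4 396.2] obs (378.0, 411.0)
```

View pics/m8.png

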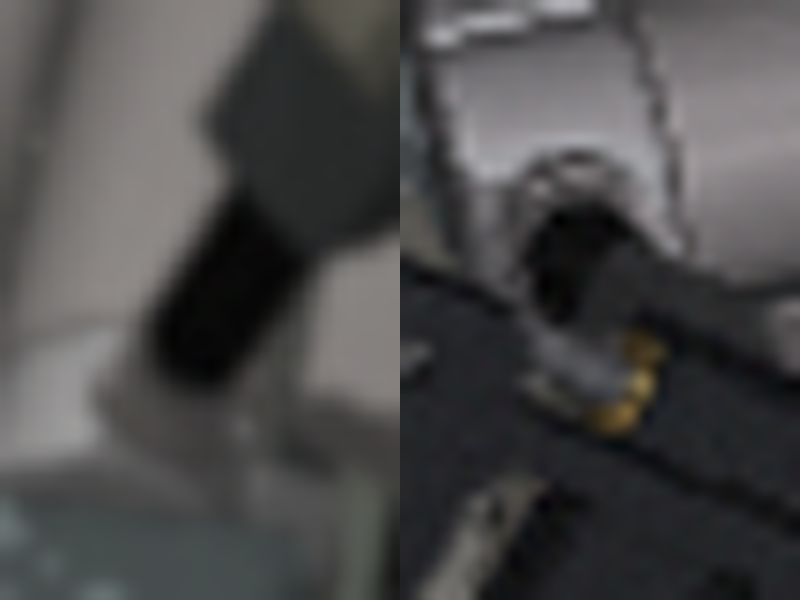

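Side shows the nose end seated over the stud at about (195,375). Top shows the nose at about (585,205), with the ring's back arc still showing above it at (575,178). Measurement, contact height and picture all say the tip sits about 1.2 mm too far to the front. I'll back off, shift upslope and press again.

```bash
python3 - <<'E'
from h import *
o,q,tip=st(); e=np.cos(.4363)*mx+np.sin(.4363)*np.array([0,0,1]); print((q.inv().apply(e)*.12).round(3))
E
```

```text
clock 10.8 tip [ 0.5065 -0.1455  0.1942] side [341.9 182.7] top [389.3 229.3] tilt err deg 0.02 F [-0.13  0.05  1.22] n.F 1.15 dq 0.003 w 0.28 j [-0.44 -0.08  0.79  2.17 -0.27  0.67  1.63]
height along n -0.0008
[-0.095  0.073 -0.   ]
```

jog_arm([
  {"fingers":1,"xyz":[0,0,-0.4],"angular":[0,0,0]},
  {"fingers":1,"xyz":[0,0,-0.7],"angular":[0,0,0]},
  {"fingers":1,"xyz":[-0.1,0.07,-0.7],"angular":[0,0,0]},
  {"fingers":1,"xyz":[-0.1,0.07,-0.7],"angular":[0,0,0]},
])

```text
clock: 11.3
position: [0.4629, -0.1535, 0.2923]
ee_rot: [0.642, 2.657, 0.247]
force: [-0.4, -0.3, -2.6]
width: 0.28
```

```bash
python3 - <<'E'
from h import *
fav(12); st()
E
```

```text
Fn mean -1.78 sd 0.48 F [ 0.14  0.29 -1.87]
clock 11.9 tip [ 0.5047 -0.1458  0.201 ] side [342.8 180.6] top [389.9 229.9] tilt err deg 0.02 F [-0.42 -0.27 -1.68] n.F -1.33 dq 0.002 w 0.283 j [-0.43 -0.09  0.77  2.16 -0.24  0.68  1.61]
height along n 0.0062
```

jog_arm([
  {"fingers":1,"xyz":[0,0,0.2],"angular":[0,0,0]},
  {"fingers":1,"xyz":[0,0,0.4],"angular":[0,0,0]},
  {"fingers":1,"xyz":[0,0,0.5],"angular":[0,0,0]},
  {"fingers":1,"xyz":[0,0,0.6],"angular":[0,0,0]},
  {"fingers":1,"xyz":[0,0,0.7],"angular":[0,0,0]},
  {"fingers":1,"xyz":[0,0,0.7],"angular":[0,0,0]},
  {"fingers":1,"xyz":[0,0,0.7],"angular":[0,0,0]},
])

```text
clock: 12.78
position: [0.4658, -0.1531, 0.286]
ee_rot: [0.642, 2.657, 0.247]
force: [-2.3, 0.0, 1.3]
width: 0.281
```

```bash
python3 - <<'E'
from h import *
fav(12); o,q,tip=st()
A=[]
for v in('side','top'):
    im=np.mean([imaging.get_image(v).astype(float) for _ in range(4)],0)
    x,y=(332,158) if v=='side' else (378,214); A.append(cv2.resize(np.uint8(im[y:y+40,x:x+27,::-1]),(400,600),interpolation=cv2.INTER_CUBIC))
cv2.imwrite('pics/m9.png',np.hstack(A))
E
```

```text
Fn mean 1.7 sd 0.41 F [-1.72  0.19  1.1 ]
clock 13.375 tip [ 0.5076 -0.1453  0.1947] side [341.5 182.5] top [389.3 228.8] tilt err deg 0.03 F [-1.66  0.37  0.74] n.F 1.33 dq 0.001 w 0.282 j [-0.44 -0.08  0.79  2.17 -0.27  0.67  1.63]
height along n -0.0008
```

View pics/m9.png

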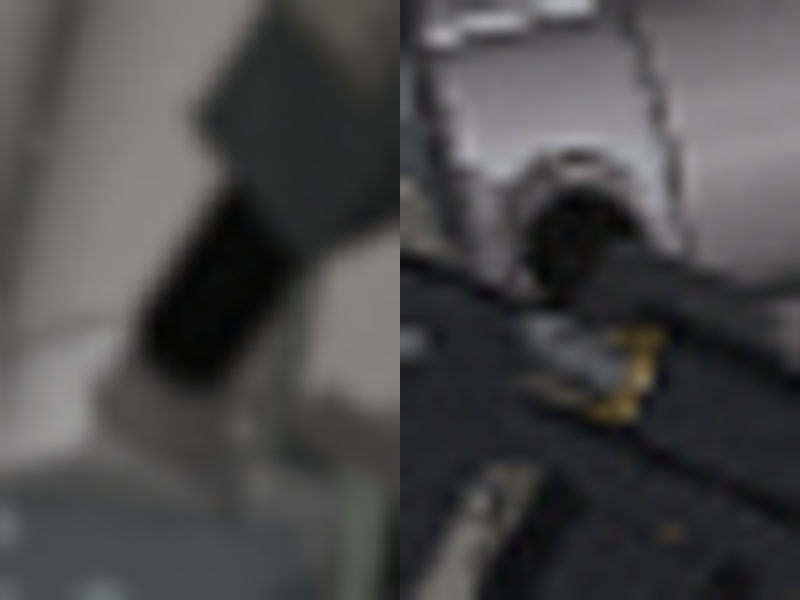

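The free-air reading is −1.78 N and the contact reading is 1.70 N, so the push is about 3.5 N, or 3.3 mm in. The nose's back edge is now at v≈226.1, as wanted. I'll advance another 0.6 mm.

jog_arm([
  {"fingers":1,"xyz":[0,0,0.06],"angular":[0,0,0]},
  {"fingers":1,"xyz":[0,0,0.06],"angular":[0,0,0]},
  {"fingers":1,"xyz":[0,0,0.06],"angular":[0,0,0]},
  {"fingers":1,"xyz":[0,0,0.06],"angular":[0,0,0]},
])

```text
clock: 14.28
position: [0.4661, -0.153, 0.2855]
ee_rot: [0.642, 2.657, 0.247]
force: [-3.0, -0.3, 1.7]
width: 0.281
```

```bash
python3 - <<'E'
from h import *
fav(16); st(); print(job.sign_off())
E
```

```text
Fn mean 1.95 sd 0.5 F [-1.82 -0.1   1.32]
clock 15.075 tip [ 0.5078 -0.1453  0.1942] side [341.4 182.6] top [389.2 228.7] tilt err deg 0.02 F [-1.89 -0.26  0.46] n.F 1.22 dq 0.003 w 0.28 j [-0.44 -0.08  0.79  2.17 -0.27  0.67  1.64]
height along n -0.0014
the job is handed in; nothing more can be done
None
```

I took the bearing probe from the caddy and pressed its tip onto the measuring stud, which is on the left cap of the front roller. The job was handed in at 15.1 s with the probe still gripped and pressing; no verdict came back.

- **Push:** the last check read about 3.7 N above the free-air reading, which puts the tip roughly 3.8 mm in, close to half way.
- **Squareness:** the tool was 0.02° from the stud normal I worked out. That normal relies on the stated 25° slope and my measured mill yaw of 10.5°. The probe's own straightness in the grip was only checked roughly, by eye and from the nose outline.
- **Centring:** I lifted off once, moved about 1.2 mm upslope and pressed again. My estimate is within about 1–1.5 mm of the centre.
- **Disagreements:** the side camera showed the nose up to 2 pixels from where the robot's pose predicted, and the top camera up to about 1 pixel. Contact came 2–3 mm earlier along the normal than my first estimate. I worked from the probe's position relative to the stud in the pictures to allow for this.

I saw no sign that anything else was touched.

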